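Break the drying pot's lid out of its seal and hold it ajar

ROBOT

A 6-joint arm with a two-finger parallel gripper is mounted at the origin on a cart in front of the work surface, level with it; the furniture and walls round the work are solid. World frame = base frame: x ahead of the robot, y to its left, z up, the work surface at z = 0. Lengths are in m, angles in rad, forces in N, time in s.
With the tool pointing down it reaches from about 0.325 to 0.85 m from the base axis. Payload 4.4 kg.
Tool frame: the origin (TCP) lies at the very end of the fingers, on their centre line; the grasp point (between the pads) lies behind it (robot.tcp_to_grasp is the z of the grasp point in the tool frame, in m); z points along the fingers, y is the direction in which the jaws open and shut (so a half turn about z gives the same grasp; the last joint's range is limited). The gripper opens to 94 mm and grips with 3 to 60 N. Pads are 16 mm wide; open, the fingers measure 119 mm over their backs; the gripper's body (75 mm by 177 mm) begins 78 mm behind the grasp point.
Start: joints at [1.046, 0.207, 1.542, -0, 1.393, -0.15], TCP at [0.21, 0.535, 0.205] pointing down, gripper open.
Joint ranges: [-2.73, 2.73], [-0.86, 2.22], [0.23, 2.46], [-1.11, 4.25], [0.08, 2.63], [-2.82, 2.82]. Speed limits (rad/s): [2.79, 2.79, 3.14, 3.14, 3.14, 3.14].

INTERFACE

Orientations are given as [roll, pitch, yaw] about the fixed x, y, z axes, in that order (R = Rz(yaw) Ry(pitch) Rx(roll)).
In Python, from station import telemetry, imaging, job, robot gives the robot as it stands. The module is installed in compiled form; this text tells all that it offers.
- The arm moves only by the shell command python3 -m jog 'ROWS' [FORCE]. ROWS is JSON, a list of rows, each a list of 5 numbers: the finger opening in mm, from 0 to 94, then the shift along the tool's x, y, z in mm, then the turn about the tool's z in rad. A call has exactly 5 rows; each row shifts and turns the pose as measured when the row begins, along the tool's axes as they then stand; what a row does not reach is not made up. A row lasts 1/12 s, in which the tool goes at most 41.7 mm and 7.16 degrees, less where a joint would pass 70% of its speed; a pose out of reach is approached as far as the arm can. A call with a gripper value outside its range is refused whole. The fingers move at their own pace and stop on an object; FORCE is the grip in N (left out, the last holds). Time passes only in rows, so rows that do not move let the fingers close, or fill a call up. It gives the time, the measured TCP pose, the force and the opening at its end, in the units of the state.
- telemetry.read_state(): the state, without advancing time (a new reading comes with each control period).
- imaging.read_camera(name): name is "scene" or "top" or "wrist"; returns a dict with "image" (384x512x3 uint8, red, green, blue), "K" (3x3 intrinsics, pixels), "world_from_camera" (4x4, takes a point from camera to world coordinates). Camera axes: x right, y down, z forward; pixel columns grow to the right and rows downward; lengths in m; the calibration is good to about 2 mm. A picture is of the moment at which its call begins. There is no depth.
- job.job_done(): hands the job in, once; it reports no verdict.
The state is a dict: "t": time; "joint_positions": joint angles; "joint_vel": joint speeds; "joint_efforts": joint torques, N m; "tcp_pos": TCP position; "ee_rot": TCP orientation; "wrist_force": force on the tool from outside, world axes, zero at the start; "torque": the same for the moment, N m; "grip_width": finger opening in m.
Only numpy, scipy, OpenCV 4.12 (cv2) and the standard library are available. Lean on these libraries where they do the work, as an engineer would, in place of code of your own. Each camera call takes 0.05 s, during which the arm holds its last target. There are 200 camera calls.

TASK

The press-in lid of the drying pot is stuck fast in its rubber seal (the clamps are already undone), and somebody has parked the roll of masking tape over the lid's handle. Slide the roll up off the handle and lay it flat on the bench, clear of the pot; then take the black handle, pull the lid free of the seal without letting it fly off, and finish while still holding it by the handle just above the pot, level and with about 20 mm of gap all round, so that the pot can breathe. Leave the things standing round the pot where they are.

Things in the scene. Friction and masses are not known exactly. Their poses are not given: they have to be found in the camera images.
- dry_pot: Grey round pot screwed to the bench, fixed. Body 136 mm across, rim 160 mm across and 103 mm above the bench. Origin on its axis at bench level, z up; -x is its front (round dial). Three undone clamp bolts hang outside below the rim, within 95 mm of the axis. Silicone lips inside the mouth hold the lid's plug.
- pot_lid: Loose round aluminium press-in lid, 162 mm across, 0.25 to 0.5 kg. Origin in the middle of its underside, which rests on the rim when shut (103 mm above the bench); z up. A plug with a bead reaches 28 mm into the mouth. A straight pull must reach a peak of about 15 N (weight included) at 5 to 6 mm of lift; then the bead slips past the lips, the lid jumps up a few mm and is free of them from 13 mm.
- handle_foot (a point): Foot of the lid's black upright handle: on the lid's axis, 12 mm above its underside (115 mm above the bench with the lid shut). On it a round collar 52 mm across and 14 mm high, on which the tape roll sits; above the collar a smooth round grip 34 mm across, up to 46 mm above this point. Geoms handle_collar, handle_grip.
- tape_roll: Beige roll of masking tape, a ring 68 mm outside, about 42 mm inside, 19 mm high, 70 g. Origin at the centre of its underside, z along its axis. At the start it sits flat on the handle's collar, underside 129 mm above the bench, the grip standing 13 mm out of its top. The bench round x = 0.53, y = 0.14, left of the blue vice, is always free for it; tall boards stand left of y = 0.35.
- gas_nozzle: Copper-coloured gas nozzle, 24 mm across, 53 mm high, standing to the right of the pot. Origin at the centre of its underside. To be left where it is.
- tube_ring: Cut steel tube, 49 mm across, 50 mm high, standing to the right of the pot. Origin at the centre of its underside. To be left where it is.
- tape_measure: Yellow tape measure, 31 x 72 mm, 58 mm high, standing behind and to the left of the pot. Origin at the centre of its underside. To be left where it is.

How it is judged:
By the outcome, as a careful person would: the job done as asked, in the order asked, and still so for the second after the job is handed in, while the arm keeps its last pose, push and grip.
It also fails if it takes over 58 s, if anything falls off the work surface, if the arm or the gripper's body presses on something with over 40 N, if the wrist force passes 120 N, or if a joint passes its speed limit or range.

## Working session

There is one attempt and no reset: what is moved stays moved. The work goes in short steps, Python scripts to look and compute and a shell command to move; the robot and the scene stay as the last step left them, time stands still between calls to the robot, and variables do not carry over. Pictures are saved under pics/ and viewed, about 8 in all and at most 12, crops included, and the job is handed in when it is done.

```bash
mkdir -p pics; python3 - <<'E'
from station import telemetry, imaging, robot
import cv2, numpy as np
for n in ("scene","top"):
    c=imaging.read_camera(n); cv2.imwrite(f"pics/{n}0.png",c["image"][:,:,::-1]); print(n,c["K"].round(1).tolist(),c["world_from_camera"].round(4).tolist())
a=[cv2.imread(f"pics/{n}0.png") for n in("scene","top")]
cv2.imwrite("pics/both0.png",cv2.resize(np.vstack(a),(400*1,600)))
print(robot.tcp_to_grasp); print(telemetry.read_state())
E
```

```text
scene [[403.4, 0.0, 257.8], [0.0, 403.4, 192.4], [0.0, 0.0, 1.0]] [[0.4894, -0.3403, 0.8029, -0.0455], [-0.8719, -0.2066, 0.4439, -0.5594], [0.0148, -0.9173, -0.3979, 0.4506], [0.0, 0.0, 0.0, 1.0]]
top [[419.6, 0.0, 252.2], [0.0, 419.6, 183.9], [0.0, 0.0, 1.0]] [[-0.0002, -0.9915, 0.1302, 0.4972], [-1.0, 0.001, 0.0058, -0.1604], [-0.0058, -0.1302, -0.9915, 0.9304], [0.0, 0.0, 0.0, 1.0]]
-0.0188
{'t': 0.1, 'joint_positions': array([ 1.04648829e+00,  2.07343071e-01,  1.54276643e+00, -2.67521778e-05,
        1.39345079e+00, -1.50514068e-01]), 'joint_vel': array([ 0.00085253, -0.0021414 , -0.00209284, -0.0013579 , -0.00033338,
       -0.00120195]), 'joint_efforts': array([ 1.47392384e-03, -3.71860671e+01, -2.82296437e+01,  7.01256981e-02,
        3.10506031e-02, -2.32331155e-05]), 'tcp_pos': array([0.20963594, 0.5346766 , 0.20442336]), 'ee_rot': array([-3.13964331e+00, -2.69015226e-04,  2.76780316e+00]), 'wrist_force': array([ 0.93813914, -0.38071909,  1.06741656]), 'torque': array([-0.01577619,  0.05044623, -0.03460427]), 'grip_width': 0.09388158791876963}
```

View pics/top0.png

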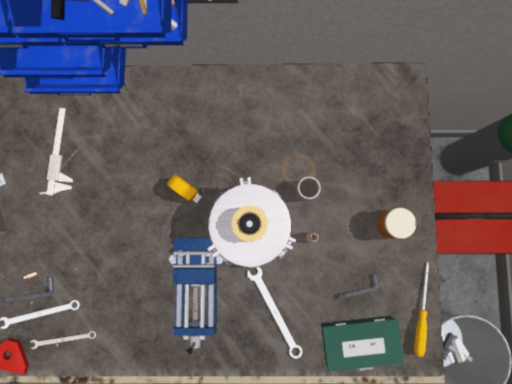

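View pics/scene0.png

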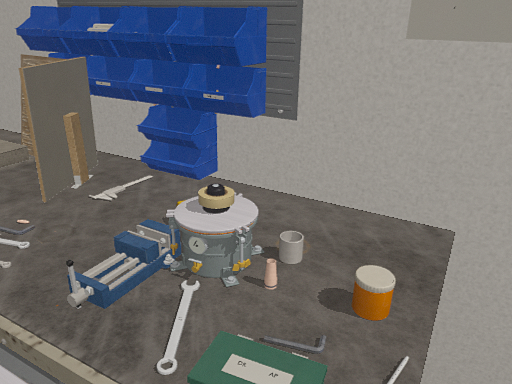

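The top view shows the lid at about (250,225) with the beige roll and black handle at (250,224). The vice is at (195,290), the tape measure at (183,188), the steel tube at (309,188) and the nozzle at (312,238). The scene view agrees, with the roll at (216,197) and the boards far left at the back.

```bash
cat > h.py <<'E'
from station import telemetry, imaging
import cv2, numpy as np
def plane(c,uv,z):
    T=c["world_from_camera"]; d=T[:3,:3]@np.linalg.inv(c["K"])@[uv[0],uv[1],1]
    return T[:3,3]+d*(z-T[2,3])/d[2]
def tcp(): s=telemetry.read_state(); return s
def blob(img,lo,hi,box):
    x0,y0,x1,y1=box; m=np.zeros(img.shape[:2],np.uint8)
    m[y0:y1,x0:x1]=cv2.inRange(cv2.cvtColor(img,cv2.COLOR_RGB2HSV),lo,hi)[y0:y1,x0:x1]
    cs,_=cv2.findContours(m,cv2.RETR_EXTERNAL,cv2.CHAIN_APPROX_NONE)
    return max(cs,key=cv2.contourArea)
E
python3 - <<'E'
from h import *
c=imaging.read_camera("top"); im=c["image"]
k=blob(im,(10,60,60),(35,255,255),(205,180,292,270)); (u,v),r=cv2.minEnclosingCircle(k); x,y,w,h=cv2.boundingRect(k)
print("roll",u,v,r,(x,y,w,h),plane(c,(u,v),.148),"diam",2*r/419.6*.78)
k=blob(im,(0,0,170),(179,60,255),(200,170,300,275)); (a,b),(p,q),_=cv2.fitEllipse(cv2.convexHull(k)); print("lid",a,b,p,q,plane(c,(a,b),.115))
k=blob(im,(0,0,0),(179,255,50),(225,200,275,250)); (u,v),r=cv2.minEnclosingCircle(k);print("grip",u,v,r,plane(c,(u,v),.161))
s=imaging.read_camera("scene")
for uv in((22,195),(40,195),(97,150),(80,185)): print("board",plane(s,uv,0))
E
```

```text
roll 249.03334045410156 223.10000610351562 17.963335037231445 (232, 206, 35, 35) [ 0.52655536 -0.14996787  0.148     ] diam 0.06678456305548393
lid 245.95188903808594 232.02268981933594 90.78714752197266 105.94981384277344 [ 0.51062937 -0.14359162  0.115     ]
grip 248.77999877929688 223.22000122070312 8.909467697143555 [ 0.52584907 -0.14967791  0.161     ]
board [0.51662858 0.48062265 0.        ]
board [0.54142614 0.43972708 0.        ]
board [ 8.97826187e-01  6.32333367e-01 -5.55111512e-17]
board [0.64430867 0.40758589 0.        ]
```

```bash
R='[[94,-27,-26,-1.5,0],[94,-27,-26,-1.5,0],[94,-27,-26,-1.5,0],[94,-27,-26,-1.5,0],[94,-27,-26,-1.5,0]]'
python3 -m jog '[[94,-27,-26,-2,0],[94,-27,-26,-2,0],[94,-27,-26,-2,0],[94,-27,-26,-2,0],[94,-27,-26,-2,0]]'
python3 -m jog '[[94,-27,-26,-2,0],[94,-27,-26,-2,0],[94,-27,-26,-2,0],[94,-27,-26,-2,0],[94,-27,-26,-2,0]]'
python3 -m jog '[[94,-27,-26,-2,0],[94,-27,-26,-2,0],[94,-27,-26,-2,0],[94,-27,-26,-2,0],[94,0,0,0,0]]'
python3 -m jog '[[94,0,0,0,0.12],[94,0,0,0,0.12],[94,0,0,0,0.12],[94,0,0,0,0.12],[94,0,0,0,0.12]]'
python3 -m jog '[[94,0,0,0,0.12],[94,0,0,0,0.12],[94,0,0,0,0.12],[94,0,0,0,0.12],[94,0,0,0,0.0]]'
```

```text
t: 0.62
tcp_pos: [0.2868, 0.3638, 0.2119]
ee_rot: [-3.139, -0.003, 2.781]
wrist_force: [1.3, -0.4, -0.5]
grip_width: 0.094
t: 1.03
tcp_pos: [0.3682, 0.1861, 0.222]
ee_rot: [-3.139, -0.002, 2.784]
wrist_force: [0.5, -0.2, 0.3]
grip_width: 0.094
t: 1.45
tcp_pos: [0.4366, 0.0381, 0.2315]
ee_rot: [-3.139, 0.004, 2.777]
wrist_force: [0.5, -0.0, 0.3]
grip_width: 0.0938
t: 1.87
tcp_pos: [0.436, 0.0359, 0.2305]
ee_rot: [-3.14, 0.002, 2.153]
wrist_force: [-0.7, 0.3, 0.0]
grip_width: 0.0939
t: 2.28
tcp_pos: [0.4336, 0.0389, 0.2292]
ee_rot: [-3.138, 0.0, 1.652]
wrist_force: [-0.1, -0.4, 0.7]
grip_width: 0.0941
```

```bash

python3 -m jog '[[94,0,0,0,0.08],[94,-37,18,0,0],[94,-37,18,0,0],[94,-37,18,0,0],[94,-37,18,0,0]]'
python3 -m jog '[[94,-37,18,0,0],[94,0,0,0,0],[94,0,0,0,0],[94,0,0,0,0],[94,0,0,0,0]]'
python3 - <<'E'
from h import *
c=imaging.read_camera("wrist"); im=c["image"]; cv2.imwrite("pics/w1.png",im[:,:,::-1])
k=blob(im,(10,60,60),(35,255,255),(0,0,512,384)); (u,v),r=cv2.minEnclosingCircle(k)
print("roll",u,v,r,cv2.boundingRect(k),plane(c,(u,v),.148),c["world_from_camera"][:3,3]); print(telemetry.read_state()["ee_rot"])
E
```

```text
t: 2.7
tcp_pos: [0.5057, -0.1021, 0.228]
ee_rot: [-3.136, -0.005, 1.601]
wrist_force: [1.0, 1.2, 0.7]
grip_width: 0.0939
t: 3.12
tcp_pos: [0.5269, -0.1449, 0.2253]
ee_rot: [-3.134, -0.005, 1.607]
wrist_force: [-0.1, -0.1, -0.4]
grip_width: 0.0939
roll 253.96572875976562 201.81459045410156 36.48579406738281 (218, 166, 73, 72) [ 0.52538098 -0.14824309  0.148     ] [ 0.52467347 -0.07362086  0.40453214]
[-3.13412067 -0.00476022  1.60723207]
```

View pics/w1.png

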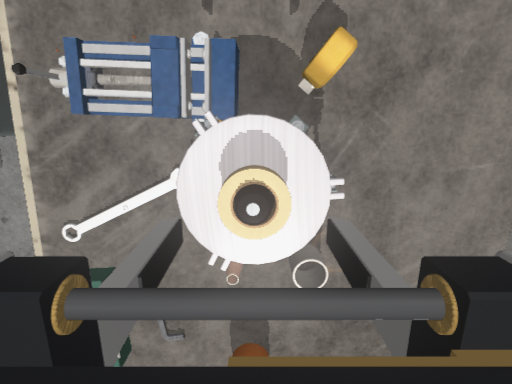

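The wrist view shows the roll round the black grip at (254,202), between the fingers. That gives (0.525,-0.148), which agrees with the top view. Descending.

```bash

python3 -m jog '[[94,-4,-1.2,0,-0.0],[94,0,0,20,0],[94,0,0,20,0],[94,0,0,20,0],[94,0,0,18,0]]'
python3 -m jog '[[94,0,0,5,0],[94,0,0,3,0],[94,0,0,0,0],[94,0,0,0,0],[94,0,0,0,0]]'
```

```text
t: 3.58
tcp_pos: [0.5285, -0.1453, 0.1529]
ee_rot: [3.135, 0.002, 1.618]
wrist_force: [-0.1, 0.1, -0.3]
grip_width: 0.0941
t: 4.0
tcp_pos: [0.5259, -0.1417, 0.1433]
ee_rot: [3.139, -0.0, 1.623]
wrist_force: [-0.7, 0.4, -0.3]
grip_width: 0.0942
```

```bash

python3 -m jog '[[94,-7,0,4,0.05],[94,0,0,3,0],[94,0,0,3,0],[94,0,0,0,0],[94,0,0,0,0]]'
python3 -m jog '[[94,0,0,0,0],[94,0,0,0,0],[94,0,0,0,0],[94,0,0,0,0],[94,0,0,0,0]]'
```

```text
t: 4.42
tcp_pos: [0.5296, -0.1497, 0.1378]
ee_rot: [3.131, 0.003, 1.575]
wrist_force: [0.5, -0.1, 0.8]
grip_width: 0.0944
t: 4.83
tcp_pos: [0.5299, -0.1493, 0.1385]
ee_rot: [3.13, 0.004, 1.577]
wrist_force: [-0.7, -0.2, -0.8]
grip_width: 0.0938
```

```bash

python3 -m jog '[[94,0,-4,4,0],[94,0,0,3,0],[94,0,0,0,0],[94,0,0,0,0],[94,0,0,0,0]]'
python3 -m jog '[[94,0,0,0,0],[94,0,0,0,0],[94,0,0,0,0],[94,0,0,0,0],[94,0,0,0,0]]'
```

```text
t: 5.25
tcp_pos: [0.5251, -0.1491, 0.1303]
ee_rot: [3.131, 0.003, 1.577]
wrist_force: [0.6, -0.5, 0.7]
grip_width: 0.094
t: 5.67
tcp_pos: [0.5253, -0.1492, 0.1304]
ee_rot: [3.13, 0.003, 1.577]
wrist_force: [0.5, -0.4, 0.2]
grip_width: 0.0941
```

```bash

python3 -m jog '[[60,0,0,0,0],[60,0,0,0,0],[60,0,0,0,0],[60,0,0,0,0],[60,0,0,0,0]]' 15
python3 -m jog '[[60,0,0,0,0],[60,0,0,0,0],[60,0,0,0,0],[60,0,0,0,0],[60,0,0,0,0]]'
```

```text
t: 6.08
tcp_pos: [0.5258, -0.1494, 0.1309]
ee_rot: [3.129, 0.004, 1.577]
wrist_force: [0.7, -0.3, 0.0]
grip_width: 0.0669
t: 6.5
tcp_pos: [0.5259, -0.1493, 0.1308]
ee_rot: [3.129, 0.004, 1.577]
wrist_force: [-0.0, 1.0, 0.1]
grip_width: 0.0669
```

```bash

python3 -m jog '[[60,0,0,-4,0],[60,0,0,-6,0],[60,0,0,-8,0],[60,0,0,-10,0],[60,0,0,-10,0]]' 
python3 -m jog '[[60,0,0,-12,0],[60,0,0,-12,0],[60,0,0,-12,0],[60,0,0,-12,0],[60,0,0,-5,0]]'
python3 - <<'E'
from h import *
a=[imaging.read_camera(n)["image"][:,:,::-1] for n in("scene","wrist")]
cv2.imwrite("pics/l.png",cv2.resize(np.hstack([a[0][100:300,120:320],a[1][100:300,150:350]]),(800,400)))
E
```

```text
t: 6.92
tcp_pos: [0.5229, -0.1482, 0.1689]
ee_rot: [3.136, 0.001, 1.577]
wrist_force: [0.0, -0.4, -0.9]
grip_width: 0.0672
t: 7.33
tcp_pos: [0.5241, -0.1488, 0.2317]
ee_rot: [3.129, 0.004, 1.577]
wrist_force: [0.4, -0.8, -0.4]
grip_width: 0.0671
```

View pics/l.png

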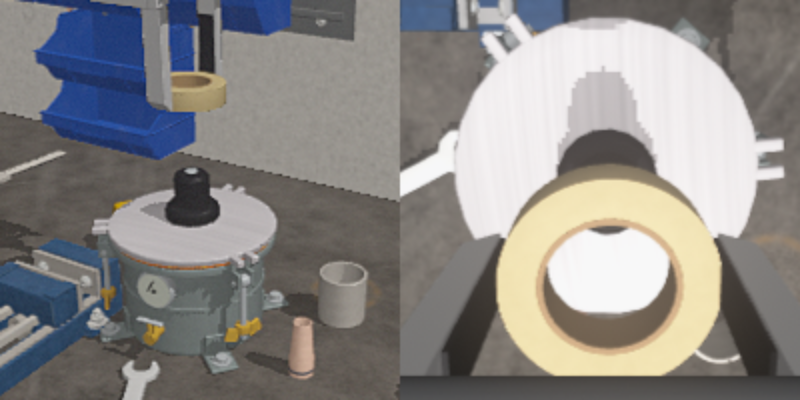

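The roll is off the handle and held level between the pads, and the lid is still shut. Carrying it left.

```bash

python3 -m jog '[[60,15,0,0,0],[60,30,0,0,0],[60,35,1,0,0],[60,35,1,0,0],[60,35,1,0,0]]' 
python3 -m jog '[[60,35,1,0,0],[60,35,1,0,0],[60,35,1,0,0],[60,20,0,0,0],[60,12,0,0,0]]'
python3 -m jog '[[60,0,0,20,0],[60,0,0,30,0],[60,0,0,30,0],[60,0,0,30,0],[60,0,0,30,0]]'
python3 -m jog '[[60,0,0,20,0],[60,0,0,15,0],[60,0,0,10,0],[60,0,0,5,0],[60,0,0,0,0]]'
```

```text
t: 7.85
tcp_pos: [0.5255, -0.0011, 0.228]
ee_rot: [3.132, 0.007, 1.563]
wrist_force: [0.3, 0.3, -0.2]
grip_width: 0.0669
t: 8.27
tcp_pos: [0.5251, 0.1465, 0.2228]
ee_rot: [3.139, 0.005, 1.567]
wrist_force: [0.2, 0.8, -1.1]
grip_width: 0.0672
t: 8.68
tcp_pos: [0.5308, 0.1528, 0.0845]
ee_rot: [3.123, 0.002, 1.576]
wrist_force: [0.5, -0.2, -1.1]
grip_width: 0.0669
t: 9.1
tcp_pos: [0.5207, 0.1515, 0.0205]
ee_rot: [-3.137, 0.004, 1.576]
wrist_force: [0.5, 0.6, -0.5]
grip_width: 0.0672
```

```bash

python3 -m jog '[[60,0,0,5,0],[60,0,0,4,0],[60,0,0,3,0],[60,0,0,0,0],[60,0,0,0,0]]' 
python3 -m jog '[[60,0,0,2,0],[60,0,0,0,0],[60,0,0,0,0],[60,0,0,0,0],[60,0,0,0,0]]'
```

```text
t: 9.52
tcp_pos: [0.5241, 0.1519, 0.0109]
ee_rot: [3.139, 0.004, 1.576]
wrist_force: [0.9, 0.7, -0.4]
grip_width: 0.0669
t: 9.93
tcp_pos: [0.5262, 0.1521, 0.0108]
ee_rot: [3.134, 0.003, 1.576]
wrist_force: [0.2, -0.7, -1.2]
grip_width: 0.067
```

```bash

python3 -m jog '[[60,0,0,4,0],[60,0,0,3,0],[60,0,0,0,0],[60,0,0,0,0],[60,0,0,0,0]]' 
python3 -m jog '[[60,0,0,1.5,0],[60,0,0,0,0],[60,0,0,0,0],[60,0,0,0,0],[60,0,0,0,0]]'
```

```text
t: 10.35
tcp_pos: [0.5261, 0.1521, 0.003]
ee_rot: [3.135, 0.003, 1.576]
wrist_force: [-1.0, 0.4, -0.7]
grip_width: 0.0667
t: 10.77
tcp_pos: [0.5266, 0.1523, 0.0024]
ee_rot: [3.134, 0.003, 1.576]
wrist_force: [0.5, 0.0, -0.9]
grip_width: 0.0668
```

```bash

python3 -m jog '[[94,0,0,0,0],[94,0,0,0,0],[94,0,0,0,0],[94,0,0,0,0],[94,0,0,0,0]]' 
python3 -m jog '[[94,0,0,-10,0],[94,0,0,-20,0],[94,0,0,-35,0],[94,0,0,-35,0],[94,0,0,-35,0]]'
python3 -m jog '[[94,0,0,-35,0],[94,0,0,-30,0],[94,0,0,-10,0],[94,0,0,0,0],[94,0,0,0,0]]'
python3 -m jog '[[94,-35,0,0,0],[94,-35,0,0,0],[94,-35,0,0,0],[94,-35,0,0,0],[94,-35,0,0,0]]' 
python3 -m jog '[[94,-35,0,0,0],[94,-35,0,0,0],[94,-35,0,0,0],[94,0,0,0,0],[94,0,0,0,0]]' 
python3 - <<'E'
from h import *
c=imaging.read_camera("wrist"); im=c["image"]
k=blob(im,(0,0,0),(179,255,70),(200,130,310,250)); (u,v),r=cv2.minEnclosingCircle(k); print("black",u,v,r,cv2.boundingRect(k),plane(c,(u,v),.129))
t=imaging.read_camera("top")["image"]
cv2.imwrite("pics/r.png",cv2.resize(np.hstack([im[:,100:400],t[100:,40:340][:384] if 0 else cv2.resize(t[120:280,60:300],(576,384))]),(800,352))[:,:,::-1])
E
```

```text
t: 11.18
tcp_pos: [0.5269, 0.1522, 0.0024]
ee_rot: [3.133, 0.003, 1.576]
wrist_force: [0.4, 0.4, 0.1]
grip_width: 0.0933
t: 11.6
tcp_pos: [0.5174, 0.1514, 0.1342]
ee_rot: [-3.127, 0.006, 1.576]
wrist_force: [1.0, 0.4, 0.1]
grip_width: 0.0939
t: 12.02
tcp_pos: [0.5231, 0.1526, 0.2254]
ee_rot: [3.136, 0.003, 1.576]
wrist_force: [-0.5, -1.0, 0.3]
grip_width: 0.0936
t: 12.43
tcp_pos: [0.5183, -0.0202, 0.214]
ee_rot: [-3.131, -0.002, 1.591]
wrist_force: [-0.0, -0.4, -0.4]
grip_width: 0.0937
t: 12.85
tcp_pos: [0.5109, -0.1341, 0.198]
ee_rot: [-3.106, -0.01, 1.582]
wrist_force: [-0.5, -0.4, 0.1]
grip_width: 0.0937
black 273.0 213.09375 19.279525756835938 (255, 197, 37, 24) [ 0.52432661 -0.14472775  0.129     ]
```

View pics/r.png

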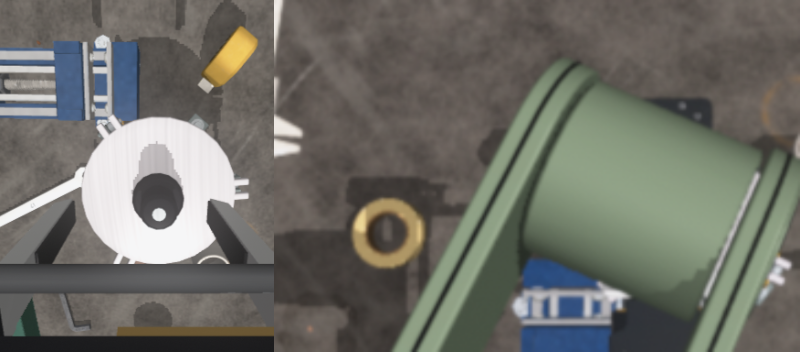

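The roll lies flat on the bench at about (388,233) in the right crop. The handle is bare, and the lid and neighbours are unmoved. Aligning over the handle.

```bash

python3 -m jog '[[94,-15,14,0,0],[94,0,0,0,0],[94,0,0,0,0],[94,0,0,0,0],[94,0,0,0,0]]' 
python3 -m jog '[[94,0,0,10,0],[94,0,0,10,0],[94,0,0,0,0],[94,0,0,0,0],[94,0,0,0,0]]' 
```

```text
t: 13.37
tcp_pos: [0.5234, -0.1398, 0.1942]
ee_rot: [-3.1, -0.015, 1.593]
wrist_force: [0.5, -0.4, 0.2]
grip_width: 0.0939
t: 13.78
tcp_pos: [0.5212, -0.1362, 0.1717]
ee_rot: [-3.099, -0.016, 1.596]
wrist_force: [-0.4, 0.4, -0.4]
grip_width: 0.0937
```

```bash

python3 -m jog '[[94,0,0,-35,0],[94,0,0,-35,0],[94,0,0,0,0],[94,0,0,0,0],[94,0,0,0,0]]' 
python3 -m jog '[[94,0,-35,0,0],[94,0,0,0,0],[94,0,0,0,0],[94,0,0,0,0],[94,0,0,0,0]]' 
python3 -m jog '[[94,0,35,0,0],[94,0,0,0,0],[94,0,0,0,0],[94,0,0,0,0],[94,0,0,0,0]]' 
python3 -m jog '[[94,0,0,35,0],[94,0,0,35,0],[94,0,0,0,0],[94,0,0,0,0],[94,0,0,0,0]]' 
```

```text
t: 14.2
tcp_pos: [0.5228, -0.137, 0.2425]
ee_rot: [-3.095, -0.018, 1.596]
wrist_force: [-0.3, 0.2, 0.4]
grip_width: 0.0939
t: 14.62
tcp_pos: [0.483, -0.1362, 0.2361]
ee_rot: [-3.082, -0.024, 1.595]
wrist_force: [0.0, 1.1, 0.5]
grip_width: 0.0939
t: 15.03
tcp_pos: [0.5185, -0.1345, 0.2291]
ee_rot: [-3.075, -0.028, 1.595]
wrist_force: [0.9, -0.0, -0.1]
grip_width: 0.0941
t: 15.45
tcp_pos: [0.5166, -0.1345, 0.1644]
ee_rot: [-3.086, -0.022, 1.595]
wrist_force: [-0.1, -1.4, 0.3]
grip_width: 0.0941
```

```bash

python3 -m jog '[[94,0,0,-6,0],[94,0,0,-10,0],[94,0,0,-10,0],[94,0,0,-10,0],[94,0,0,-10,0]]' 
python3 -m jog '[[94,0,0,-10,0],[94,0,0,-10,0],[94,0,0,-8,0],[94,0,0,-6,0],[94,0,0,-4,0]]' 
python3 -m jog '[[94,0,0,40,0],[94,0,0,0,0],[94,0,0,0,0],[94,0,0,40,0],[94,0,0,0,0]]' 
python3 -m jog '[[94,0,0,0,0],[94,0,0,0,0],[94,0,0,0,0],[94,0,0,0,0],[94,0,0,0,0]]' 
```

```text
t: 15.87
tcp_pos: [0.522, -0.1369, 0.221]
ee_rot: [-3.095, -0.018, 1.595]
wrist_force: [1.4, -0.5, -0.1]
grip_width: 0.0942
t: 16.28
tcp_pos: [0.5266, -0.1386, 0.2692]
ee_rot: [-3.104, -0.014, 1.595]
wrist_force: [0.1, -0.2, 0.1]
grip_width: 0.094
t: 16.7
tcp_pos: [0.5215, -0.1366, 0.1892]
ee_rot: [-3.101, -0.015, 1.596]
wrist_force: [-1.8, 1.4, -2.0]
grip_width: 0.094
t: 17.12
tcp_pos: [0.5289, -0.1397, 0.2005]
ee_rot: [-3.115, -0.009, 1.596]
wrist_force: [-0.0, -0.4, 0.2]
grip_width: 0.094
```

```bash

python3 -m jog '[[94,0,0,-6,0],[94,0,0,-10,0],[94,0,0,-10,0],[94,0,0,-10,0],[94,0,0,-10,0]]' 
python3 -m jog '[[94,0,0,-10,0],[94,0,0,-10,0],[94,0,0,-8,0],[94,0,0,-6,0],[94,0,0,-4,0]]' 
python3 -m jog '[[94,0,0,40,0],[94,0,0,0,0],[94,0,0,0,0],[94,0,0,40,0],[94,0,0,0,0]]' 
python3 -m jog '[[94,-10,-2,0,-0.0],[94,0,0,0,0],[94,0,0,0,0],[94,0,0,0,0],[94,0,0,0,0]]' 
```

```text
t: 17.53
tcp_pos: [0.5315, -0.1407, 0.2534]
ee_rot: [-3.119, -0.007, 1.596]
wrist_force: [-0.5, -0.0, -0.4]
grip_width: 0.094
t: 17.95
tcp_pos: [0.5339, -0.1415, 0.2997]
ee_rot: [-3.125, -0.004, 1.596]
wrist_force: [0.6, -0.0, 0.8]
grip_width: 0.0941
t: 18.37
tcp_pos: [0.5295, -0.1398, 0.2187]
ee_rot: [-3.12, -0.006, 1.596]
wrist_force: [-3.0, 0.4, -3.3]
grip_width: 0.0936
t: 18.78
tcp_pos: [0.5353, -0.1549, 0.2314]
ee_rot: [-3.136, 0.002, 1.596]
wrist_force: [0.2, 0.0, 0.9]
grip_width: 0.0937
```

```bash

python3 -m jog '[[94,6,-5,0,0.02],[94,0,-4,0,0],[94,0,0,10,0],[94,0,0,10,0],[94,0,0,10,0]]' 
python3 -m jog '[[94,0,0,10,0],[94,0,0,8,0],[94,0,0,6,0],[94,0,0,4,0],[94,0,0,0,0]]' 
python3 -m jog '[[94,0,0,0,0],[94,0,0,0,0],[94,0,0,0,0],[94,0,0,0,0],[94,0,0,0,0]]' 
```

```text
t: 19.2
tcp_pos: [0.5323, -0.1523, 0.2093]
ee_rot: [3.13, 0.01, 1.576]
wrist_force: [0.1, -0.2, 0.1]
grip_width: 0.0942
t: 19.62
tcp_pos: [0.5293, -0.1513, 0.1719]
ee_rot: [3.139, 0.005, 1.576]
wrist_force: [-0.2, -0.3, -0.4]
grip_width: 0.094
t: 20.03
tcp_pos: [0.53, -0.1516, 0.1723]
ee_rot: [3.138, 0.006, 1.576]
wrist_force: [0.2, -0.0, -0.4]
grip_width: 0.0939
```

Tilt is now under 0.4°. Final alignment and descent.

```bash

python3 -m jog '[[94,2,-4,6,0],[94,0,0,8,0],[94,0,0,8,0],[94,0,0,6,0],[94,0,0,4,0]]' 
python3 -m jog '[[94,0,0,4,0],[94,0,0,2,0],[94,0,0,0,0],[94,0,0,0,0],[94,0,0,0,0]]'
```

```text
t: 20.45
tcp_pos: [0.5269, -0.1502, 0.1395]
ee_rot: [3.134, 0.008, 1.577]
wrist_force: [0.4, 0.4, 0.0]
grip_width: 0.0944
t: 20.87
tcp_pos: [0.5254, -0.1496, 0.1299]
ee_rot: [3.139, 0.006, 1.577]
wrist_force: [0.5, -0.2, 0.2]
grip_width: 0.0941
```

```bash

python3 -m jog '[[94,0,0,-4,0],[94,0,0,0,0],[94,0,0,0,0],[60,0,0,0,0],[50,0,0,0,0]]' 10
python3 -m jog '[[30,0,0,0,0],[30,0,0,0,0],[30,0,0,0,0],[30,0,0,0,0],[30,0,0,0,0]]' 10
python3 -m jog '[[30,0,0,0,0],[30,0,0,0,0],[30,0,0,0,0],[30,0,0,0,0],[30,0,0,0,0]]' 60
```

```text
t: 21.28
tcp_pos: [0.5266, -0.1501, 0.1361]
ee_rot: [3.136, 0.007, 1.576]
wrist_force: [-0.3, 0.1, -0.6]
grip_width: 0.084
t: 21.7
tcp_pos: [0.5267, -0.1501, 0.1363]
ee_rot: [3.135, 0.007, 1.577]
wrist_force: [-0.4, 0.9, 0.1]
grip_width: 0.051
t: 22.12
tcp_pos: [0.5256, -0.1501, 0.1361]
ee_rot: [3.138, 0.007, 1.576]
wrist_force: [-0.1, 0.8, 1.1]
grip_width: 0.0325
```

```bash

python3 -m jog '[[30,0,0,-0.5,0],[30,0,0,-0.5,0],[30,0,0,-0.5,0],[30,0,0,-0.5,0],[30,0,0,-0.5,0]]' 60
python3 -m jog '[[30,0,0,-1,0],[30,0,0,-1,0],[30,0,0,-1,0],[30,0,0,-1,0],[30,0,0,0,0]]' 60
```

```text
t: 22.53
tcp_pos: [0.525, -0.1498, 0.1362]
ee_rot: [3.139, 0.006, 1.576]
wrist_force: [-0.1, -0.8, -3.8]
grip_width: 0.0323
t: 22.95
tcp_pos: [0.5246, -0.1495, 0.1375]
ee_rot: [3.14, 0.005, 1.576]
wrist_force: [0.4, -1.6, -5.7]
grip_width: 0.0327
```

```bash

python3 -m jog '[[30,0,0,-1.5,0],[30,0,0,-1.5,0],[30,0,0,-1.5,0],[30,0,0,-1.5,0],[30,0,0,-1.5,0]]' 60
python3 -m jog '[[30,0,0,-1.5,0],[30,0,0,-1.5,0],[30,0,0,-1.5,0],[30,0,0,-1.5,0],[30,0,0,-1.5,0]]' 60
```

```text
t: 23.37
tcp_pos: [0.5236, -0.1487, 0.1416]
ee_rot: [-3.141, 0.004, 1.576]
wrist_force: [3.3, -2.4, -6.0]
grip_width: 0.0328
t: 23.78
tcp_pos: [0.5234, -0.1483, 0.1546]
ee_rot: [-3.14, 0.003, 1.576]
wrist_force: [-0.3, 0.7, -3.3]
grip_width: 0.0326
```

```bash

python3 -m jog '[[30,0,0,0,0],[30,0,0,0,0],[30,0,0,0,0],[30,0,0,0,0],[30,0,0,0,0]]' 60
python3 - <<'E'
from h import *
a=imaging.read_camera("scene")["image"][:,:,::-1]; cv2.imwrite("pics/s5.png",a)
cv2.imwrite("pics/s5c.png",cv2.resize(a[150:280,140:280],(646,600),interpolation=cv2.INTER_CUBIC))
E
```

```text
t: 24.2
tcp_pos: [0.5236, -0.1484, 0.1564]
ee_rot: [-3.141, 0.004, 1.577]
wrist_force: [0.1, -0.5, -3.8]
grip_width: 0.0326
```

View pics/s5c.png

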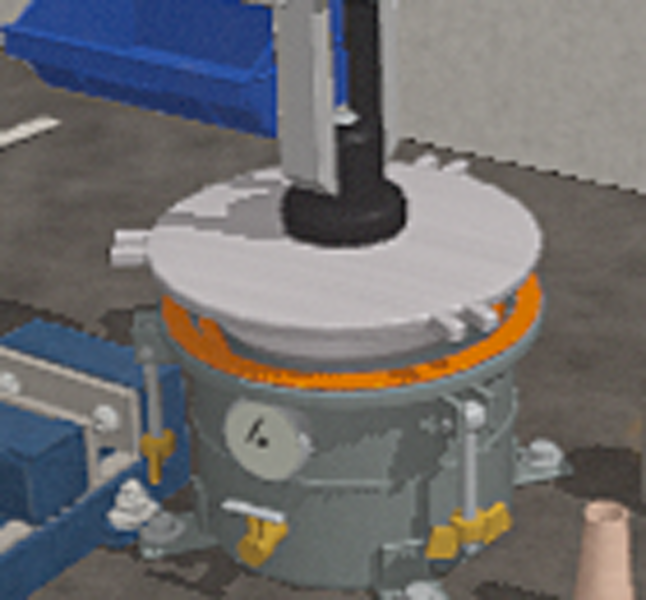

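The lid is free, level to the eye and clear of the orange seal. The lid's lower edge is at about (345,328) in the crop and the rim edge at (345,390). Checking the gap numerically.

```bash
python3 - <<'E'
from h import *
c=imaging.read_camera("scene"); Ti=np.linalg.inv(c["world_from_camera"]); t=np.linspace(0,2*np.pi,720)
def ell(z,r,x=.5245,y=-.149):
    P=np.c_[x+r*np.cos(t),y+r*np.sin(t),0*t+z,0*t+1]@Ti.T; p=P[:,:3]@c["K"].T; return ((p[:,:2]/p[:,2:])-[140,150])*[646/140,600/130]
def row(e,u): return e[np.abs(e[:,0]-u)<6][:,1].max()
for z,r in((.103,.08),(.118,.081),(.120,.081),(.123,.081),(.126,.081),(.135,.081)):
    e=ell(z,r); print(z,[round(row(e,u)) for u in(220,345,470)],e.min(0).round(),e.max(0).round())
E
```

```text
0.103 [372, 385, 361] [147. 214.] [534. 386.]
0.118 [339, 351, 328] [142. 182.] [537. 352.]
0.12 [335, 347, 324] [142. 178.] [537. 347.]
0.123 [328, 340, 317] [141. 172.] [537. 340.]
0.126 [321, 333, 310] [141. 166.] [537. 333.]
0.135 [300, 311, 289] [139. 148.] [537. 311.]
```

```bash
python3 - <<'E'
import cv2
a=cv2.imread("pics/s5.png"); b=cv2.imread("pics/scene0.png")
f=lambda i:cv2.resize(i[195:245,165:265],(800,400),interpolation=cv2.INTER_NEAREST)
import numpy as np
cv2.imwrite("pics/z.png",cv2.resize(np.vstack([f(b),f(a)]),(600,600),interpolation=cv2.INTER_NEAREST))
for i in(a,b): print([tuple(i[r,215]) and [int(v) for v in i[r,215]] for r in range(212,240)])
E
```

```text
[[182, 180, 185], [179, 178, 184], [181, 180, 185], [181, 181, 188], [184, 183, 189], [185, 182, 187], [185, 184, 189], [187, 186, 190], [188, 187, 193], [146, 144, 149], [131, 128, 134], [134, 131, 138], [143, 143, 146], [144, 141, 148], [145, 144, 148], [119, 117, 124], [98, 97, 101], [102, 98, 91], [107, 100, 117], [0, 118, 223], [0, 118, 216], [0, 118, 216], [66, 98, 150], [152, 146, 127], [116, 115, 108], [112, 114, 110], [105, 107, 102], [93, 98, 92]]
[[41, 38, 41], [88, 88, 89], [197, 195, 201], [180, 180, 185], [185, 182, 188], [184, 185, 187], [180, 181, 187], [180, 179, 185], [183, 182, 188], [179, 177, 183], [183, 181, 186], [179, 177, 184], [182, 182, 186], [184, 182, 188], [184, 183, 188], [183, 182, 187], [186, 184, 189], [185, 186, 190], [188, 187, 192], [163, 161, 166], [135, 135, 135], [99, 117, 146], [47, 90, 151], [146, 143, 127], [116, 120, 111], [113, 114, 110], [107, 107, 103], [93, 93, 88]]
```

View pics/z.png

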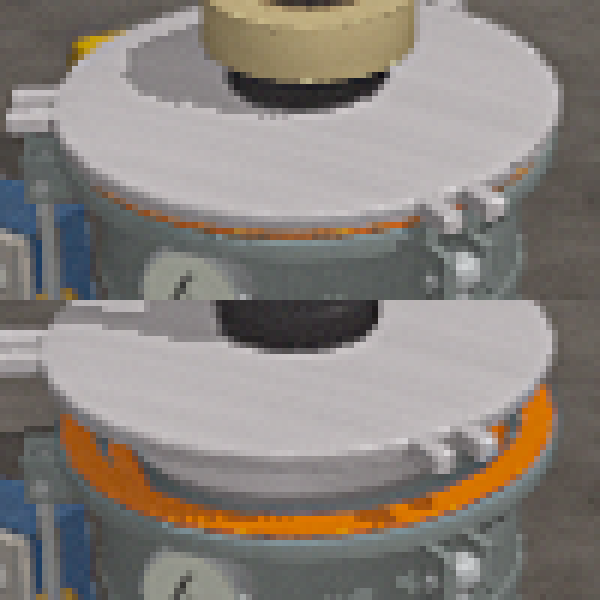

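```bash

python3 -m jog '[[30,0,0,0,0],[30,0,0,0,0],[30,0,0,0,0],[30,0,0,0,0],[30,0,0,0,0]]' 60
python3 - <<'E'
from h import *
a=cv2.imread("pics/scene0.png"); s=imaging.read_camera("scene")["image"][:,:,::-1]; w=imaging.read_camera("wrist")["image"][:,:,::-1]
d=np.abs(a.astype(int)-s).max(2)
print("changed px nozzle,tube:",[(d[y0:y1,x0:x1]>40).sum() for x0,y0,x1,y1 in((262,258,281,292),(277,230,306,265))])
cv2.imwrite("pics/fin.png",cv2.resize(np.hstack([s,w]),(800,300)))
E
```

```text
t: 24.72
tcp_pos: [0.5232, -0.1482, 0.1557]
ee_rot: [-3.14, 0.003, 1.576]
wrist_force: [-0.5, 0.0, -3.2]
grip_width: 0.0326
changed px nozzle,tube: [np.int64(0), np.int64(0)]
```

View pics/fin.png

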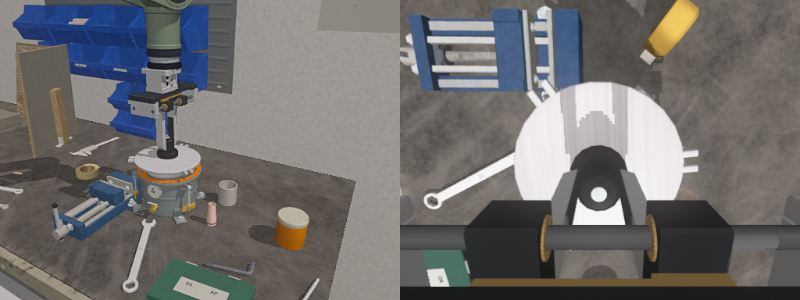

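The lid is held level above the pot, the roll lies flat left of the vice at about (87,171), and the neighbours are in place. Handing in.

```bash
python3 -c "
from station import job; print(job.job_done())"
```

```text
the job is handed in; nothing more can be done
None
```

The job is done and handed in at about 25 s of robot time. I slid the roll up off the handle and laid it flat at about (0.527, 0.152). I then gripped the black handle at 60 N and pulled the lid slowly out of the seal. It finished still held by the handle above the pot.

**Last checks:**
- **Gap:** the TCP rose 19.6 mm from the grasp. The lid's edge in the scene image moved by about 20–21 mm, so the grip slipped little if at all.
- **Level:** tool tilt is under 0.2°.
- **Force:** the steady wrist load is about 3–4 N, which matches the lid's weight alone.
- **Neighbours:** the nozzle and steel tube show no changed pixels, and the tape measure looks unmoved in the wrist view.

**What was not perfect:**
- **Tilt before the grasp:** the gripper had picked up about 2–4° of tilt from fast sideways moves. I worked it out above the pot before taking the handle.
- **Lid position:** the lid sits about 2 mm nearer the robot than when it was shut.
- **Pull peak:** the 15 N peak was not seen directly. The highest reading was about 7 N in all (6 N vertical), because readings come only at the end of each call.

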